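# Point-and-confirm check of a flight-strip bay

## Task

Do the point-and-confirm check on the flight-strip bay: point at the projecting end of the one strip holder left sticking out, holding the fingertips an inch or so (1 to 4 cm) above it without touching anything for two seconds. Then push that holder with the fingertips fully home against the bay's end stop, in line with the others, and point at the middle of the same holder in the same way for two more seconds. Do not pick anything up, and leave the other holders and the things on the ledge where they are.

Things in the scene. Friction and masses are not known exactly. Their poses are not given: they have to be found in the camera images.
- holder_out: Strip holder left sticking out: black bar with a white paper insert, 160 (x) x 26 (y) x 14 mm, loose, about 0.1 kg, slides in any one of the lanes with under 2 N. Origin: centre of underside, 14 mm above the ledge; top z = +14, near end face x = -80 mm. Sticks out 30-48 mm further towards the robot (-x) than the rest; push that end along +x. That end is unsupported: do not press it down.
- holder_1: Flight-strip holder like holder_out, already fully home in its own lane of the bay; it must stay there. Origin and axes as for holder_out.
- holder_2: Flight-strip holder like holder_out, already fully home in its own lane of the bay; it must stay there. Origin and axes as for holder_out.
- holder_3: Flight-strip holder like holder_out, already fully home in its own lane of the bay; it must stay there. Origin and axes as for holder_out.
- bay: Fixed grey strip bay with 4 lanes (y = -54, -18, 18, 54 mm). Origin on the ledge, below the middle of a home holder; x along the lanes away from the robot, z up. Plate from x = -68 to +91, y -78 to 78 mm; lane floor 14, ribs 21 mm high; end stop face at x = +81, 30 mm high. A home holder has its origin at x = 0 to 1 mm, its near end 12 mm out over the front edge. Ledge in front is clear.
- punch: Grey steel hole punch, 110 x 96 x 65 mm, loose, 0.25 to 0.28 m to the -y side of the bay. Origin at the centre of its underside.
- pencil_cup: Tin pencil cup with three pencils, 74 mm across, 95 mm high (150 mm with pencils), loose, 0.25 to 0.30 m to the +y side of the bay. Origin at the centre of its underside.
- loupe: Brass magnifying loupe, 38 mm across, 39 mm high, standing loose close beside the bay on its -y side. Origin at the centre of its underside.
- paperweight: Smoked glass domed paperweight, 70 mm across, 43 mm high, loose, close beside the bay on its +y side. Origin at the centre of its underside.
- pointer: Short walnut pointer, 210 mm long, 14 mm wide, 13 mm high, lying loose across the far side of the bay, beyond its end stop. Origin midway along, on the ledge; x along its length.
Mind the look-alikes: they are no part of the job. What is shaped like the holder_out but blue or brown is not meant. Leave any green look-alike of the punch alone.

How it is judged:
By the outcome, as a careful person would: the job done as asked, in the order asked, and still so for the second after the job is handed in, with the robot touching nothing.
It also fails if it takes over 45 s, if anything falls off the work surface, if the arm or the gripper's body presses on something with over 40 N, if the wrist force passes 120 N, or if a joint passes its speed limit or range.

## Robot

A 6-joint arm with a two-finger parallel gripper is mounted at the origin on the work surface. World frame = base frame: x ahead of the robot, y to its left, z up, the work surface at z = 0. Lengths are in mm, angles in rad, forces in N, time in s.
With the tool pointing down it reaches from about 325 to 900 mm from the base axis. Payload 6.1 kg.
Tool frame: the origin (TCP) lies midway between the tips of the shut fingers; the grasp point (between the pads) lies 19 mm behind it; z points along the fingers, x is the direction in which the jaws open and shut, and the axes are right-handed (so a half turn about z gives the same grasp; the last joint's range is limited). The gripper opens to 85 mm and grips with 20 to 120 N. Pads are 22 mm wide; open, the fingers measure 114 mm over their backs; the gripper's body (76 mm by 85 mm) begins 54 mm behind the grasp point. The pads swing forward as they close: fully open they stand 13 mm farther back than shut.
Start: joints at [1.123, 0.22, 1.526, -0, 1.395, -0.126], TCP at [197.67, 592.91, 231.3] pointing down, gripper open.
Joint ranges: [-2.98, 2.98], [-0.91, 2.08], [0.09, 2.57], [-1.24, 4.39], [0.2, 2.65], [-2.68, 2.68]. Speed limits (rad/s): [2.57, 2.57, 3.01, 3.14, 3.14, 3.14].

## Interface

Orientations are given as a unit quaternion [x, y, z, w].
In Python, from plant import * gives the robot as it stands.
- The arm moves only by the shell command python3 -m jog 'ROWS'. ROWS is JSON, a list of rows, each an object with "hand": the opening, from -1 (shut) to 1 (fully open), so that 0 is half open; "travel": the shift along the world's x, y, z normalised to -1 to 1, where 1 is 0.15 m, a list of three; "dr": the turn, a rotation vector about the world's x, y, z normalised to -1 to 1, where 1 is 2 pi rad, a list of three. A call has 1 to 12 rows; each row is the pose to reach, as a shift and turn from the pose commanded when the call began, turning the shorter way round; what a row does not reach only later rows make up. A row lasts 1/8 s, in which the tool goes at most 62.5 mm and 10.7 degrees, less where a joint would pass 70% of its speed; a pose out of reach is approached as far as the arm can. A call with a number of a shift or a turn outside -1 to 1 is refused whole. A call with a gripper value outside its range is refused whole. The fingers move at their own pace and stop on an object; the grip force is fixed at half the most. Time passes only in rows, so rows that repeat a pose let the fingers close. It gives the time, the measured TCP pose, the force and the opening at its end, in the units of the state.
- get_obs(): the state, without advancing time (a new reading comes with each control period).
- get_image(name): name is "scene" or "top"; returns the picture (384x512x3 uint8, red, green, blue); there is no depth.
- camera_model(name): a dict with "K" (3x3 intrinsics, pixels), "dist" ([k1, k2, p1, p2, k3] as OpenCV has them; the pictures are not rectified), "world_to_cam" (4x4, takes a point from world to camera coordinates). Camera axes: x right, y down, z forward; pixel columns grow to the right and rows downward; lengths in mm; the calibration is good to about 2 mm. A picture is of the moment at which its call begins. camera_model takes no time and is no camera call.
- close_job(): hands the job in, once; it reports no verdict.
The state is a dict: "time": time; "q": joint angles; "dq": joint speeds; "joint_torque": joint torques, N m; "tool_pos": TCP position; "orientation": TCP orientation; "ft_force": force on the tool from outside, world axes, zero at the start; "moment": the same for the moment, N m; "grip_width": finger opening in mm.
Only numpy, scipy, OpenCV 4.12 (cv2) and the standard library are available. Lean on these libraries where they do the work, as an engineer would, in place of code of your own. Each camera call takes 0.05 s, during which the arm holds its last target.

## Working session

There is one attempt and no reset: what is moved stays moved. The work goes in short steps, Python scripts to look and compute and a shell command to move; the robot and the scene stay as the last step left them, time stands still between calls to the robot, and variables do not carry over. Pictures are saved under pics/ and viewed, and the job is handed in when it is done.

```bash
mkdir -p pics; python3 - <<'E'
from plant import *
import cv2
print(get_obs())
for n in("scene","top"):
    cv2.imwrite(f"pics/{n}0.png",cv2.cvtColor(get_image(n),cv2.COLOR_RGB2BGR)); print(camera_model(n))
E
```

```text
{'time': 0.0, 'q': array([ 1.12290376e+00,  2.21210461e-01,  1.52762235e+00,  3.84087205e-06,
        1.39469523e+00, -1.26116522e-01]), 'dq': array([ 2.36334557e-03,  1.84382765e-05, -1.06131310e-03, -1.80654699e-03,
       -3.94407836e-04, -9.49048919e-04]), 'joint_torque': array([ 6.18901067e-04, -4.96902215e+01, -3.89391875e+01, -1.91887452e-04,
        1.13998092e-02, -1.47441381e-05]), 'tool_pos': array([197.4047535 , 592.36653168, 230.20299528]), 'orientation': array([ 8.11249455e-01,  5.84699397e-01, -8.50881948e-04,  4.60913489e-04]), 'ft_force': array([-0.55833079, -0.69963466, -0.38178851]), 'moment': array([-0.05344886, -0.01190888, -0.01754709]), 'grip_width': 85.43687592669444}
{'K': array([[385.30196122,   0.        , 254.86888196],
       [  0.        , 385.30196122, 190.98644561],
       [  0.        ,   0.        ,   1.        ]]), 'dist': array([-0.07598249,  0.        ,  0.        ,  0.        ,  0.        ]), 'world_to_cam': array([[ 5.91747638e-01,  8.05828202e-01,  2.18092061e-02,
        -3.72194201e+02],
       [ 4.54278117e-01, -3.10998564e-01, -8.34812126e-01,
        -1.93636885e+02],
       [-6.65932523e-01,  5.03905549e-01, -5.50102784e-01,
         1.29691368e+03],
       [ 0.00000000e+00,  0.00000000e+00,  0.00000000e+00,
         1.00000000e+00]])}
{'K': array([[349.03201831,   0.        , 255.7287099 ],
       [  0.        , 349.03201831, 186.78669401],
       [  0.        ,   0.        ,   1.        ]]), 'dist': array([-0.05845444,  0.        ,  0.        ,  0.        ,  0.        ]), 'world_to_cam': array([[-5.59100531e-02, -9.98423034e-01, -5.05094200e-03,
         8.22296933e+01],
       [-9.78353068e-01,  5.57943063e-02, -1.99279377e-01,
         5.46016555e+02],
       [ 1.99246934e-01, -6.20011596e-03, -9.79929700e-01,
         8.83416545e+02],
       [ 0.00000000e+00,  0.00000000e+00,  0.00000000e+00,
         1.00000000e+00]])}
```

View pics/scene0.png

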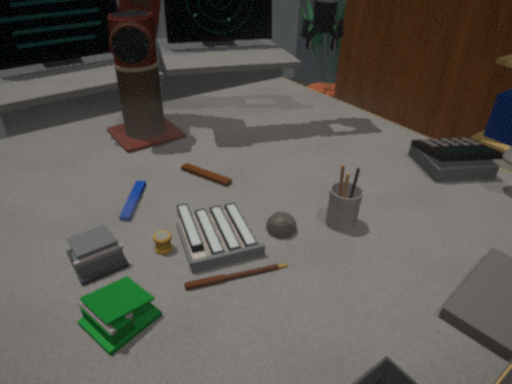

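View pics/top0.png

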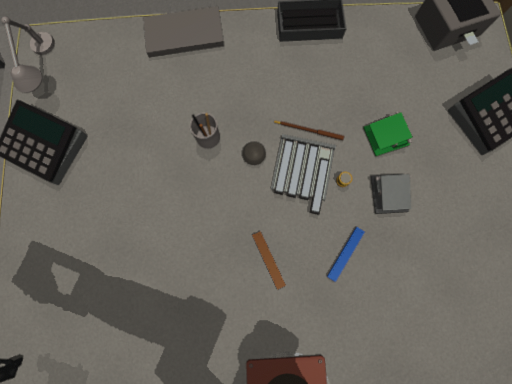

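```bash
python3 - <<'E'
import cv2
im=cv2.imread("pics/top0.png")
c=im[100:260,180:380]; cv2.imwrite("pics/topcrop0.png",cv2.resize(c,None,fx=3.7,fy=3.7,interpolation=cv2.INTER_CUBIC))
E
```

```text
(no output)
```

View pics/topcrop0.png

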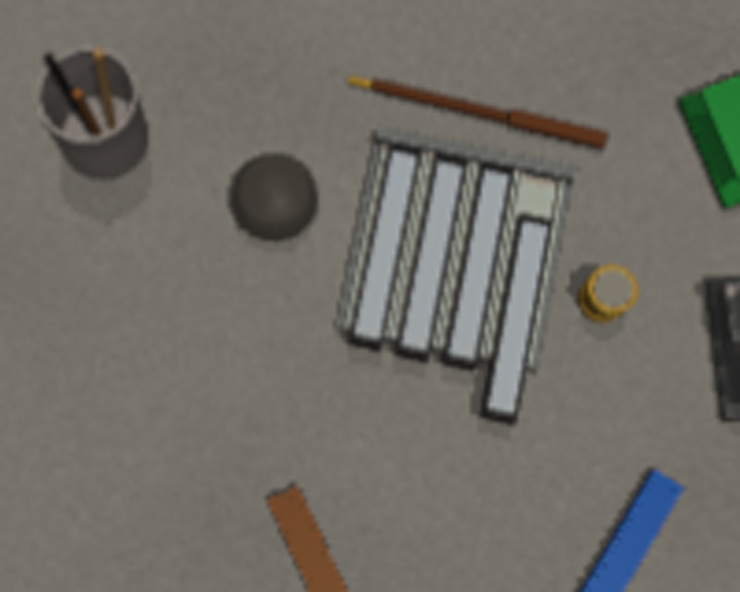

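The top view shows the projecting holder in the lane furthest right (-y). Its near end is at about (316,212) in the top picture, and its body runs up to about (325,160). The loupe is at (344,179), and the blue and brown decoys are in front of the bay.

```bash
cat > h.py <<'E'
from plant import *
import cv2, numpy as np
def ray(n,uv,z):
    m=camera_model(n);p=cv2.undistortPoints(np.array(uv,float).reshape(-1,1,2),m["K"],m["dist"]).reshape(-1,2)
    T=m["world_to_cam"];R=T[:3,:3];o=-R.T@T[:3,3]
    d=np.c_[p,np.ones(len(p))]@R
    return o+d*((z-o[2])/d[:,2])[:,None]
def strips(n,im,box,thr=140,z=28):
    x0,y0,x1,y1=box
    g=im[y0:y1,x0:x1].astype(int)
    print("max",g.max((0,1)))
    s=cv2.resize(im[y0:y1,x0:x1],None,fx=4,fy=4,interpolation=cv2.INTER_CUBIC)
    m=((s.min(2)>thr)&(s[...,2].astype(int)>=s[...,0].astype(int)+2)).astype('uint8')
    cs,_=cv2.findContours(m,cv2.RETR_EXTERNAL,cv2.CHAIN_APPROX_NONE)
    out=[]
    for c in cs:
        if cv2.contourArea(c)<800: continue
        p=(c.reshape(-1,2)+.5)/4-.5+[x0,y0]
        w=ray(n,p,z)[:,:2].astype('float32')
        r=cv2.minAreaRect(w); b=cv2.boxPoints(r)
        e=[b[1]-b[0],b[2]-b[1]]; l=max(e,key=np.linalg.norm); l=l if l[0]>0 else -l
        print(n,"c",np.round(r[0],1),"size",np.round(r[1],1),"yaw",round(float(np.arctan2(l[1],l[0])),3))
E
python3 - <<'E'
from h import *
im=cv2.imread("pics/top0.png")[...,::-1]
strips("top",im,(260,125,345,225))
im=cv2.imread("pics/scene0.png")[...,::-1]
strips("scene",im,(165,190,275,280))
# loupe, other spots
print(ray("top",[[344,178]],39), ray("top",[[254,153]],20))
E
```

```text
max [159 165 168]
top c [ 550.6 -126.3] size [ 17.3 143.8] yaw -0.269
top c [ 592.8 -100.5] size [ 17.  143.7] yaw -0.271
top c [601.5 -65.4] size [ 16.9 143.6] yaw -0.268
top c [611.9 -31. ] size [ 16.9 143.9] yaw -0.27
max [175 179 176]
[[ 563.90032823 -193.19722753   39.        ]] [[655.31433844  50.49587327  20.        ]]
```

```bash
python3 - <<'E'
from h import *
im=cv2.imread("pics/scene0.png")[...,::-1]
c=im[190:280,165:275];print(c.reshape(-1,3)[c.reshape(-1,3).sum(1).argsort()[-5:]])
x0,y0=165,190
s=cv2.resize(c,None,fx=4,fy=4,interpolation=cv2.INTER_CUBIC)
for thr in(140,150):
  cs,_=cv2.findContours((s.min(2)>thr).astype('uint8'),0,1)
  for k in cs:
    if cv2.contourArea(k)<600: continue
    w=ray("scene",(k.reshape(-1,2)+.5)/4-.5+[x0,y0],28)[:,:2].astype('float32')
    r=cv2.minAreaRect(w);C=np.array(r[0]);print(thr,np.round(r,1) if 0 else (np.round(C,1),np.round(r[1],1)),"s,t",np.round([C@[.9638,-.2667],C@[.2667,.9638]],1))
E
python3 -m jog '[{"hand":-1,"travel":[0.38,-0.94,0],"dr":[0,0,0.008]},{"hand":-1,"travel":[0.38,-0.94,0],"dr":[0,0,0.008]},{"hand":-1,"travel":[0.38,-0.94,0],"dr":[0,0,0.008]},{"hand":-1,"travel":[0.38,-0.94,0],"dr":[0,0,0.008]}]'
```

```text
[[173 178 176]
 [174 179 175]
 [173 179 176]
 [174 179 176]
 [175 179 175]]
140 (array([ 651.4, -157.2]), array([27.4, 15. ])) s,t [669.8  22.3]
140 (array([592.2, -99.2]), array([ 18.6, 145.5])) s,t [597.2  62.3]
140 (array([600.9, -64.1]), array([ 18.9, 145.6])) s,t [596.2  98.5]
140 (array([ 550.2, -125. ]), array([ 18.5, 145.2])) s,t [563.6  26.3]
140 (array([611.4, -29.6]), array([ 18.9, 145.1])) s,t [597.2 134.5]
150 (array([592.3, -99.3]), array([ 17.4, 143.4])) s,t [597.3  62.3]
150 (array([601.1, -64.2]), array([ 17.4, 143.3])) s,t [596.4  98.5]
150 (array([ 550.2, -125.1]), array([ 17.2, 142.9])) s,t [563.6  26.1]
150 (array([611.7, -29.8]), array([ 17.3, 142.6])) s,t [597.5 134.5]
time: 0.6
tool_pos: [255.2, 450.5, 231.1]
orientation: [0.797, 0.604, -0.0, 0.0]
ft_force: [-0.1, 0.4, 0.4]
grip_width: 12.3
```

Both views agree to about 1 mm: the holder needs about 33.5 mm to get home.

```bash
R='x'; python3 -m jog '[{"hand":-1,"travel":[0.38,-0.94,0],"dr":[0,0,0]},{"hand":-1,"travel":[0.38,-0.94,0],"dr":[0,0,0]},{"hand":-1,"travel":[0.38,-0.94,0],"dr":[0,0,0]},{"hand":-1,"travel":[0.38,-0.94,0],"dr":[0,0,0]}]'
python3 -m jog '[{"hand":-1,"travel":[0.38,-0.94,0],"dr":[0,0,0]},{"hand":-1,"travel":[0.38,-0.94,0],"dr":[0,0,0]},{"hand":-1,"travel":[0.38,-0.94,0],"dr":[0,0,0]},{"hand":-1,"travel":[0.38,-0.94,0],"dr":[0,0,0]}]'
python3 -m jog '[{"hand":-1,"travel":[0.38,-0.94,0],"dr":[0,0,0]},{"hand":-1,"travel":[0.38,-0.94,0],"dr":[0,0,0]},{"hand":-1,"travel":[0.38,-0.94,0],"dr":[0,0,0]},{"hand":-1,"travel":[0.38,-0.94,0],"dr":[0,0,0]}]'
python3 -m jog '[{"hand":-1,"travel":[0.38,-0.91,0],"dr":[0,0,0]},{"hand":-1,"travel":[0.38,-0.91,0],"dr":[0,0,0]},{"hand":-1,"travel":[0.38,-0.91,0],"dr":[0,0,0]},{"hand":-1,"travel":[0.38,-0.91,0],"dr":[0,0,0]},{"hand":-1,"travel":[0.38,-0.91,0],"dr":[0,0,0]},{"hand":-1,"travel":[0.38,-0.91,0],"dr":[0,0,0]}]'
python3 -c "from h import *;o=get_obs();print(o['tool_pos'],o['orientation'],o['ft_force'],o['grip_width'],o['time'])"
```

```text
time: 1.1
tool_pos: [312.2, 310.6, 231.4]
orientation: [0.797, 0.604, 0.0, -0.0]
ft_force: [-0.8, 0.5, 0.0]
grip_width: -0.1
time: 1.6
tool_pos: [369.3, 170.1, 231.4]
orientation: [0.797, 0.604, 0.0, -0.0]
ft_force: [-0.1, 0.9, 0.9]
grip_width: -0.0
time: 2.1
tool_pos: [426.4, 29.5, 231.2]
orientation: [0.797, 0.604, 0.0, -0.0]
ft_force: [-0.8, 0.9, -0.7]
grip_width: -0.1
time: 2.85
tool_pos: [482.5, -105.8, 231.3]
orientation: [0.796, 0.606, 0.0, -0.0]
ft_force: [-0.1, 0.1, 0.4]
grip_width: -0.0
[ 482.47433846 -105.81610586  231.32326771] [ 7.95676988e-01  6.05721123e-01  1.36349138e-04 -1.82095536e-04] [-0.12991574  0.0868467   0.39775272] -0.0464983862332042 2.85
```

```bash
python3 -m jog '[{"hand":-1,"travel":[0.008,-0.006,-0.4],"dr":[0,0,0]},{"hand":-1,"travel":[0.008,-0.006,-0.7],"dr":[0,0,0]},{"hand":-1,"travel":[0.008,-0.006,-0.9],"dr":[0,0,0]},{"hand":-1,"travel":[0.008,-0.006,-1],"dr":[0,0,0]},{"hand":-1,"travel":[0.008,-0.006,-1],"dr":[0,0,0]}]'
python3 - <<'E'
from h import *
for n in("scene","top"):
    cv2.imwrite(f"pics/{n}1.png",cv2.cvtColor(get_image(n),cv2.COLOR_RGB2BGR))
a=cv2.imread("pics/scene1.png")[150:310,140:340];b=cv2.imread("pics/top1.png")[100:260,220:420]
cv2.imwrite("pics/both1.png",cv2.resize(np.hstack([a,b]),None,fx=2,fy=2))
E
```

```text
time: 3.48
tool_pos: [483.4, -107.8, 80.9]
orientation: [0.796, 0.605, -0.0, -0.001]
ft_force: [0.2, 0.4, 0.3]
grip_width: -0.0
```

View pics/both1.png

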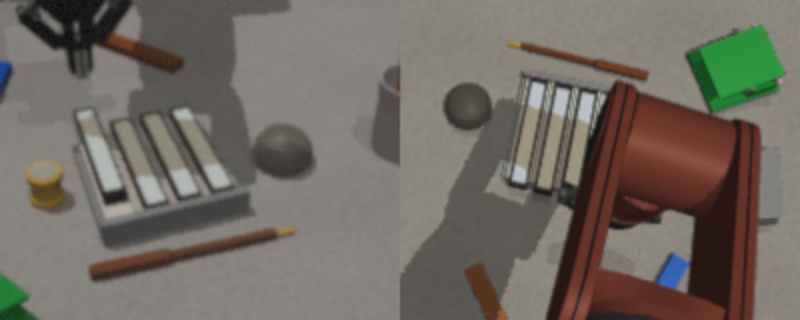

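In the scene view the shut fingertips (crop (80,70)) are directly above the projecting end (crop (85,112)), and nothing else is near them. Next I lower to about 24 mm above the end and hold.

```bash
python3 -m jog '[{"hand":-1,"travel":[0,0,-0.1],"dr":[0,0,0]},{"hand":-1,"travel":[0,0,-0.19],"dr":[0,0,0]},{"hand":-1,"travel":[0,0,-0.19],"dr":[0,0,0]},{"hand":-1,"travel":[0,0,-0.19],"dr":[0,0,0]},{"hand":-1,"travel":[0,0,-0.19],"dr":[0,0,0]},{"hand":-1,"travel":[0,0,-0.19],"dr":[0,0,0]},{"hand":-1,"travel":[0,0,-0.19],"dr":[0,0,0]},{"hand":-1,"travel":[0,0,-0.19],"dr":[0,0,0]},{"hand":-1,"travel":[0,0,-0.19],"dr":[0,0,0]},{"hand":-1,"travel":[0,0,-0.19],"dr":[0,0,0]},{"hand":-1,"travel":[0,0,-0.19],"dr":[0,0,0]},{"hand":-1,"travel":[0,0,-0.19],"dr":[0,0,0]}]'
python3 -m jog '[{"hand":-1,"travel":[0,0,0],"dr":[0,0,0]},{"hand":-1,"travel":[0,0,0],"dr":[0,0,0]},{"hand":-1,"travel":[0,0,0],"dr":[0,0,0]},{"hand":-1,"travel":[0,0,0],"dr":[0,0,0]},{"hand":-1,"travel":[0,0,0],"dr":[0,0,0]},{"hand":-1,"travel":[0,0,0],"dr":[0,0,0]},{"hand":-1,"travel":[0,0,0],"dr":[0,0,0]},{"hand":-1,"travel":[0,0,0],"dr":[0,0,0]},{"hand":-1,"travel":[0,0,0],"dr":[0,0,0]},{"hand":-1,"travel":[0,0,0],"dr":[0,0,0]},{"hand":-1,"travel":[0,0,0],"dr":[0,0,0]},{"hand":-1,"travel":[0,0,0],"dr":[0,0,0]}]'
python3 - <<'E'
from h import *
p=get_obs()['tool_pos'];u=np.array([.9638,-.2667]);n=np.array([.2667,.9638])
print(p,"s,t",p[:2]@u,p[:2]@n)
g=lambda s,t:s*u+t*n
print("pre",g(460,25.6)-p[:2],"push",g(517.5-11,25.6)-g(460,25.6))
E
```

```text
time: 5.08
tool_pos: [483.9, -108.5, 52.8]
orientation: [0.796, 0.605, -0.0, -0.0]
ft_force: [0.5, 0.3, 0.1]
grip_width: -0.1
time: 6.58
tool_pos: [483.9, -108.5, 52.8]
orientation: [0.796, 0.605, 0.0, 0.0]
ft_force: [0.9, 0.1, 0.8]
grip_width: 0.2
[ 483.87592718 -108.47886265   52.79503371] s,t 495.2909312893542 24.49778195532578
pre [-33.70040718  10.47014265] push [ 44.8167  -12.40155]
```

```bash
python3 -m jog '[{"hand":-1,"travel":[-0.13,0.04,0],"dr":[0,0,0]},{"hand":-1,"travel":[-0.257,0.078,0],"dr":[0,0,0]},{"hand":-1,"travel":[-0.257,0.078,0],"dr":[0,0,0]},{"hand":-1,"travel":[-0.257,0.078,-0.1],"dr":[0,0,0]},{"hand":-1,"travel":[-0.257,0.078,-0.2],"dr":[0,0,0]},{"hand":-1,"travel":[-0.257,0.078,-0.25],"dr":[0,0,0]},{"hand":-1,"travel":[-0.257,0.078,-0.25],"dr":[0,0,0]},{"hand":-1,"travel":[-0.257,0.078,-0.25],"dr":[0,0,0]}]'
python3 - <<'E'
from h import *
p=get_obs()['tool_pos'];u=np.array([.9638,-.2667]);n=np.array([.2667,.9638])
print(p,"s,t",p[:2]@u,p[:2]@n)
g=lambda s,t:s*u+t*n
for s in(470,490,500,504,507): print(s,(g(s,25.6)-p[:2])/150)
cv2.imwrite("pics/scene2.png",cv2.cvtColor(get_image("scene")[150:310,140:340].repeat(3,0).repeat(3,1),cv2.COLOR_RGB2BGR))
E
```

```text
time: 7.58
tool_pos: [445.5, -96.9, 15.3]
orientation: [0.796, 0.605, -0.0, 0.0]
ft_force: [0.6, -0.4, 0.2]
grip_width: -0.0
[445.51873633 -96.87653656  15.31886562] s,t 455.2279303792835 25.450241040336945
470 [ 0.09529856 -0.02532789]
490 [ 0.22380522 -0.06088789]
500 [ 0.28805856 -0.07866789]
504 [ 0.31375989 -0.08577989]
507 [ 0.33303589 -0.09111389]
```

View pics/scene2.png

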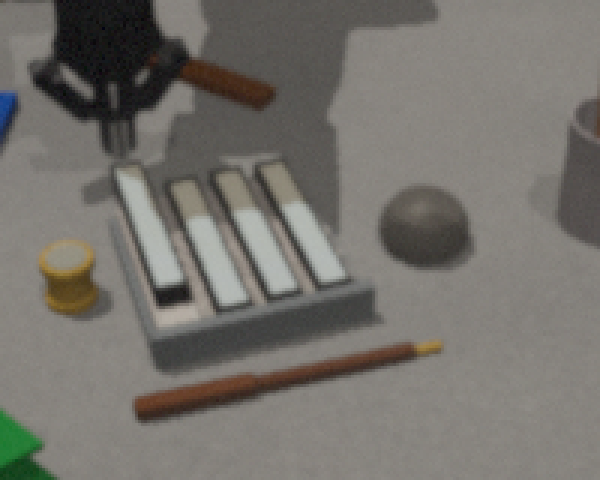

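The tips (crop (118,150)) sit low, just off the near end face of the holder (crop (125,165)) and in line with it. I'll push in steps and stop short of the end stop first.

```bash
python3 -m jog '[{"hand":-1,"travel":[0.048,-0.013,0],"dr":[0,0,0]},{"hand":-1,"travel":[0.096,-0.026,0],"dr":[0,0,0]},{"hand":-1,"travel":[0.12,-0.033,0],"dr":[0,0,0]},{"hand":-1,"travel":[0.15,-0.041,0],"dr":[0,0,0]},{"hand":-1,"travel":[0.18,-0.049,0],"dr":[0,0,0]},{"hand":-1,"travel":[0.21,-0.057,0],"dr":[0,0,0]},{"hand":-1,"travel":[0.24,-0.066,0],"dr":[0,0,0]},{"hand":-1,"travel":[0.27,-0.074,0],"dr":[0,0,0]},{"hand":-1,"travel":[0.29,-0.079,0],"dr":[0,0,0]},{"hand":-1,"travel":[0.3,-0.082,0],"dr":[0,0,0]},{"hand":-1,"travel":[0.3,-0.082,0],"dr":[0,0,0]}]'
python3 - <<'E'
from h import *
im=get_image("scene")
o=get_obs();p=o['tool_pos'];u=np.array([.9638,-.2667]);n=np.array([.2667,.9638])
print("s,t",p[:2]@u,p[:2]@n,"Fs",o['ft_force'][:2]@u)
cv2.imwrite("pics/scene3.png",cv2.cvtColor(im[150:310,140:340].repeat(3,0).repeat(3,1),cv2.COLOR_RGB2BGR))
E
```

```text
time: 9.0
tool_pos: [490.5, -109.1, 15.3]
orientation: [0.796, 0.605, 0.0, 0.0]
ft_force: [-0.5, -0.4, -0.1]
grip_width: 0.3
s,t 501.79349268583735 25.627589740503975 Fs -0.6409657132085865
```

View pics/scene3.png

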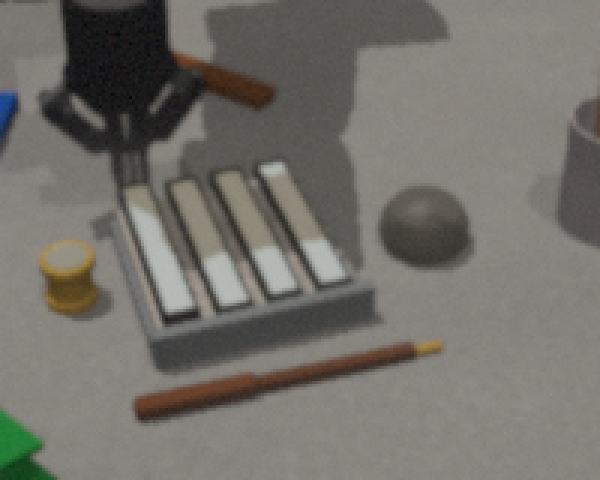

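The holder has slid up its lane and is nearly home; a small gap is left at the stop (crop (180,318)). I'll push the rest about 1 mm at a time and watch the force.

```bash
python3 -m jog '[{"hand":-1,"travel":[0.0064,-0.0018,0],"dr":[0,0,0]},{"hand":-1,"travel":[0.0128,-0.0036,0],"dr":[0,0,0]},{"hand":-1,"travel":[0.0192,-0.0054,0],"dr":[0,0,0]},{"hand":-1,"travel":[0.0192,-0.0054,0],"dr":[0,0,0]}]'
python3 -m jog '[{"hand":-1,"travel":[0.0064,-0.0018,0],"dr":[0,0,0]},{"hand":-1,"travel":[0.0064,-0.0018,0],"dr":[0,0,0]}]'
python3 -m jog '[{"hand":-1,"travel":[0.0064,-0.0018,0],"dr":[0,0,0]},{"hand":-1,"travel":[0.0064,-0.0018,0],"dr":[0,0,0]}]'
```

```text
time: 9.55
tool_pos: [493.4, -109.9, 15.3]
orientation: [0.796, 0.605, 0.0, 0.0]
ft_force: [-0.5, 0.1, -0.3]
grip_width: -0.0
time: 9.8
tool_pos: [494.3, -110.2, 15.3]
orientation: [0.796, 0.605, 0.0, 0.0]
ft_force: [0.6, -0.0, -0.5]
grip_width: 0.1
time: 10.05
tool_pos: [495.2, -110.5, 15.3]
orientation: [0.796, 0.605, 0.0, 0.0]
ft_force: [-0.2, 0.5, -0.3]
grip_width: -0.2
```

```bash
python3 -m jog '[{"hand":-1,"travel":[0.0064,-0.0018,0],"dr":[0,0,0]},{"hand":-1,"travel":[0.0064,-0.0018,0],"dr":[0,0,0]}]'
python3 - <<'E'
from h import *
im=get_image("scene")
cv2.imwrite("pics/scene4f.png",cv2.cvtColor(im,cv2.COLOR_RGB2BGR))
cv2.imwrite("pics/scene4.png",cv2.resize(cv2.cvtColor(im[195:275,170:270],cv2.COLOR_RGB2BGR),None,fx=7,fy=7,interpolation=2))
E
```

```text
time: 10.3
tool_pos: [496.2, -110.7, 15.3]
orientation: [0.796, 0.605, 0.0, 0.0]
ft_force: [-0.3, -0.2, -0.0]
grip_width: 0.2
```

View pics/scene4.png

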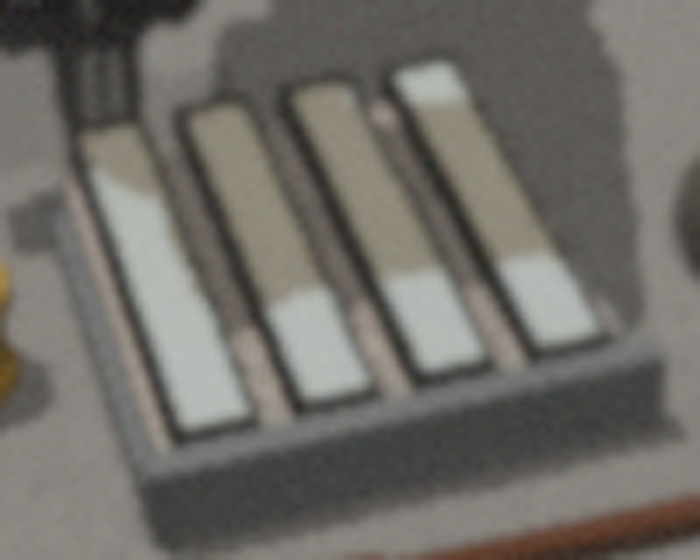

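The four inserts' far ends look nearly in line (crop (215,425), (330,390), (450,360), (565,335)), but there is still no contact force, so I'll go on until the stop pushes back.

```bash
python3 -m jog '[{"hand":-1,"travel":[0.0064,-0.0018,0],"dr":[0,0,0]},{"hand":-1,"travel":[0.0064,-0.0018,0],"dr":[0,0,0]}]'
python3 - <<'E'
from h import *
im=get_image("scene")
c=im[195:275,170:270]
s=cv2.resize(c,None,fx=4,fy=4,interpolation=2)
u=np.array([.9638,-.2667]);n=np.array([.2667,.9638])
cs,_=cv2.findContours((s.min(2)>140).astype('uint8'),0,1)
for k in cs:
    if cv2.contourArea(k)<600: continue
    w=ray("scene",(k.reshape(-1,2)+.5)/4-.5+[170,195],28)[:,:2]
    print("far s",np.round(np.percentile(w@u,97),1),"t",np.round(np.median(w@n),1))
E
```

```text
time: 10.6
tool_pos: [497.1, -111.0, 15.3]
orientation: [0.796, 0.605, -0.0, 0.0]
ft_force: [-1.0, 0.9, 0.6]
grip_width: -0.1
far s 670.1 t 62.6
far s 669.2 t 98.1
far s 669.9 t 134.0
far s 670.8 t 23.3
far s 547.3 t 134.6
```

```bash
python3 -m jog '[{"hand":-1,"travel":[0.0032,-0.0009,0],"dr":[0,0,0]},{"hand":-1,"travel":[0.0032,-0.0009,0],"dr":[0,0,0]}]'
python3 -m jog '[{"hand":-1,"travel":[0.0032,-0.0009,0],"dr":[0,0,0]},{"hand":-1,"travel":[0.0032,-0.0009,0],"dr":[0,0,0]}]'
```

```text
time: 10.9
tool_pos: [497.1, -111.0, 15.2]
orientation: [0.796, 0.605, -0.0, -0.0]
ft_force: [-2.7, 0.7, 2.0]
grip_width: -0.2
time: 11.15
tool_pos: [497.1, -111.0, 15.1]
orientation: [0.796, 0.605, -0.001, -0.001]
ft_force: [-5.6, 1.2, 3.5]
grip_width: -0.3
```

The TCP has stopped advancing and the force rises steadily (about 6 N), so the holder is against the stop. Now back off, rise, and move over the middle.

```bash
python3 -m jog '[{"hand":-1,"travel":[-0.06,0.017,0],"dr":[0,0,0]},{"hand":-1,"travel":[-0.15,0.042,0],"dr":[0,0,0]},{"hand":-1,"travel":[-0.15,0.042,0],"dr":[0,0,0]},{"hand":-1,"travel":[-0.15,0.042,0.2],"dr":[0,0,0]},{"hand":-1,"travel":[-0.15,0.042,0.45],"dr":[0,0,0]},{"hand":-1,"travel":[-0.15,0.042,0.45],"dr":[0,0,0]},{"hand":-1,"travel":[-0.15,0.042,0.45],"dr":[0,0,0]}]'
python3 - <<'E'
from h import *
im=get_image("scene")
p=get_obs()['tool_pos'];u=np.array([.9638,-.2667]);n=np.array([.2667,.9638])
print((598*u+25.6*n-p[:2])/150,(52-p[2])/150)
c=im[195:275,170:270]
s=cv2.resize(c,None,fx=4,fy=4,interpolation=2)
cs,_=cv2.findContours((s.min(2)>140).astype('uint8'),0,1)
for k in cs:
    if cv2.contourArea(k)<400: continue
    w=ray("scene",(k.reshape(-1,2)+.5)/4-.5+[170,195],28)[:,:2]
    print("far s",np.round(np.percentile(w@u,97),1),"t",np.round(np.median(w@n),1))
cv2.imwrite("pics/scene5.png",cv2.resize(cv2.cvtColor(im[150:310,140:340],cv2.COLOR_RGB2BGR),None,fx=3.5,fy=3.5,interpolation=2))
E
```

```text
time: 12.02
tool_pos: [475.4, -104.9, 82.6]
orientation: [0.796, 0.605, 0.0, 0.0]
ft_force: [1.0, -0.8, -0.9]
grip_width: 0.1
[ 0.72213121 -0.20077938] -0.19951028956584574
far s 669.8 t 61.2
far s 669.1 t 97.7
far s 669.8 t 134.1
far s 670.7 t 24.6
```

View pics/scene5.png

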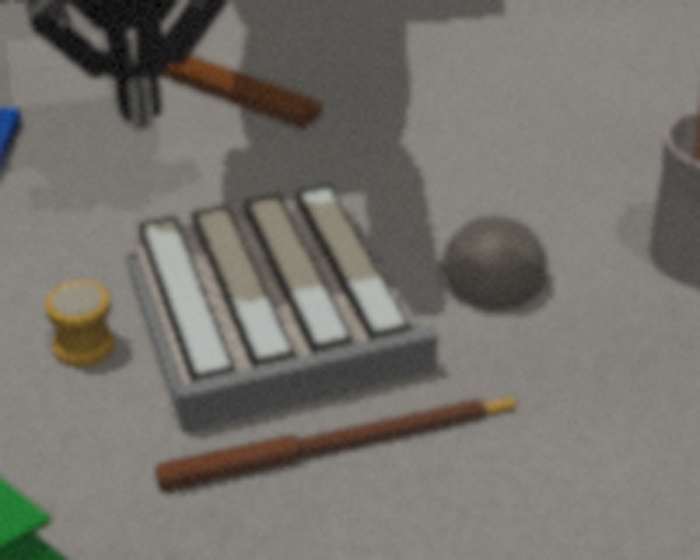

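The holder is fully in, with its ends in line with the other three (near end at crop (160,225), far end at (215,368)). The loupe, dome and pointer haven't moved. Next is the middle.

```bash
python3 -m jog '[{"hand":-1,"travel":[0.25,-0.069,0],"dr":[0,0,0]},{"hand":-1,"travel":[0.5,-0.139,0],"dr":[0,0,0]},{"hand":-1,"travel":[0.72,-0.2,0],"dr":[0,0,0]},{"hand":-1,"travel":[0.72,-0.2,-0.1],"dr":[0,0,0]},{"hand":-1,"travel":[0.72,-0.2,-0.2],"dr":[0,0,0]},{"hand":-1,"travel":[0.72,-0.2,-0.2],"dr":[0,0,0]},{"hand":-1,"travel":[0.72,-0.2,-0.2],"dr":[0,0,0]}]'
python3 - <<'E'
from h import *
im=get_image("scene")
p=get_obs()['tool_pos'];u=np.array([.9638,-.2667]);n=np.array([.2667,.9638])
print("s,t",p[:2]@u,p[:2]@n,p[2])
cv2.imwrite("pics/scene6.png",cv2.resize(cv2.cvtColor(im[150:310,140:340],cv2.COLOR_RGB2BGR),None,fx=3.5,fy=3.5,interpolation=2))
E
```

```text
time: 12.95
tool_pos: [582.7, -134.7, 52.5]
orientation: [0.796, 0.605, -0.0, -0.0]
ft_force: [0.0, -0.2, -0.7]
grip_width: 0.1
s,t 598.1235537857035 25.557423043655856 53.09445835741021
```

View pics/scene6.png

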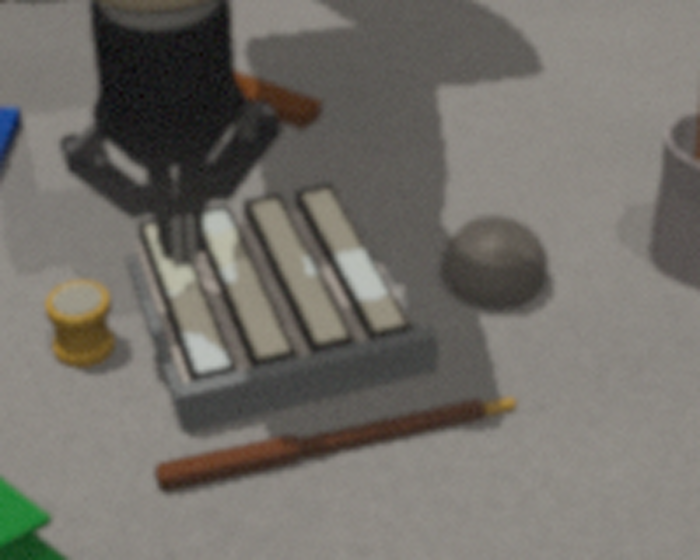

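```bash
python3 -m jog '[{"hand":-1,"travel":[0,0,0],"dr":[0,0,0]},{"hand":-1,"travel":[0,0,0],"dr":[0,0,0]},{"hand":-1,"travel":[0,0,0],"dr":[0,0,0]},{"hand":-1,"travel":[0,0,0],"dr":[0,0,0]},{"hand":-1,"travel":[0,0,0],"dr":[0,0,0]},{"hand":-1,"travel":[0,0,0],"dr":[0,0,0]},{"hand":-1,"travel":[0,0,0],"dr":[0,0,0]},{"hand":-1,"travel":[0,0,0],"dr":[0,0,0]},{"hand":-1,"travel":[0,0,0],"dr":[0,0,0]},{"hand":-1,"travel":[0,0,0],"dr":[0,0,0]},{"hand":-1,"travel":[0,0,0],"dr":[0,0,0]},{"hand":-1,"travel":[0,0,0],"dr":[0,0,0]}]'
python3 -m jog '[{"hand":-1,"travel":[0,0,0],"dr":[0,0,0]},{"hand":-1,"travel":[0,0,0],"dr":[0,0,0]},{"hand":-1,"travel":[0,0,0],"dr":[0,0,0]},{"hand":-1,"travel":[0,0,0],"dr":[0,0,0]},{"hand":-1,"travel":[0,0,0],"dr":[0,0,0]},{"hand":-1,"travel":[0,0,0],"dr":[0,0,0]},{"hand":-1,"travel":[0,0,0],"dr":[0,0,0]},{"hand":-1,"travel":[0,0,0],"dr":[0,0,0]},{"hand":-1,"travel":[0,0,0],"dr":[0,0,0]}]'
```

```text
time: 14.5
tool_pos: [583.5, -135.0, 52.8]
orientation: [0.796, 0.605, 0.0, 0.0]
ft_force: [-0.3, -0.4, -0.9]
grip_width: 0.0
time: 15.62
tool_pos: [583.5, -135.0, 52.8]
orientation: [0.796, 0.605, 0.0, -0.0]
ft_force: [0.9, 0.5, 0.3]
grip_width: -0.3
```

The fingertips (crop (180,255)) hover above the middle of the same holder, and the hold lasted about 2.7 s without contact. Handing in.

```bash
python3 -c "
from plant import *
print(close_job()); o=get_obs(); print(o['tool_pos'],o['ft_force'],o['time'])"
```

```text
the job is handed in; nothing more can be done
None
the job is handed in; nothing more can be done
```

The point-and-confirm check is done and handed in at about 15.6 s of the 45 s allowed. The arm ended hovering clear of everything.

- **First point:** I held the shut fingertips about 25 mm above the projecting end of the holder in the -y lane for more than 2 s. No contact force showed.
- **Push:** I pushed the holder about 33 mm along its lane until the tool stopped advancing against the end stop. The force rose to about 6 N there.
- **Second point:** I held about 25 mm above the middle of the same holder for about 2.7 s, again with no contact force.

**Last checks:** After backing off, the holder's far end measured 0.9 to 1.6 mm further in than the other three. That is within the camera's accuracy plus their 0–1 mm home play. The other holders, loupe, paperweight and pointer looked unmoved in the scene view. I took no top-view picture after the push, and I did not measure the punch or pencil cup again; the arm stayed well clear of both. No check failed.

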